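# Lay the tall ring block down on the display pad

### The job

Two slotted wooden ring blocks stand on the table against the near edge of the low grey display pad. Tip the taller one over that edge by pushing high on its slotted face, without lifting it off, so that it lies on its back on the pad, slots up, pointing squarely away from the pad's near edge with its foot still at that edge. Leave the shorter block standing where it is and do not disturb the lidded jar on the pad.

Things in the scene. Friction and masses are not known exactly. Their poses are not given: they have to be found in the camera images.
- tall_block: Taller ring block: pale wood, 44 mm thick (x), 64 wide (y), 130 tall (z), about 0.2 kg. Its -x face has dark slots and looks to the robot side. Origin: centre of the underside. Starts loose and upright on the table, back face 3 to 5 mm short of the pad's edge, parallel within 3 deg. Pushed high towards the pad it pivots on its foot at the edge and falls by itself past about 22 deg.
- short_block: The shorter ring block, same wood, same 44 x 64 mm foot, but 80 mm tall, with fewer slots. Origin: centre of the underside; z up. It stands beside the tall one against the same edge, about 160 to 240 mm away centre to centre; either of the two may be on the left. To be left standing.
- board: Grey fabric-covered display pad, a firm board fixed to the table: 200 mm deep (x), 350 wide (y), 10 thick. Origin: at table height, middle of its near edge (the long edge towards the robot, where the blocks stand); x points away from the robot across the pad, z up.
- jar: Small clear screw jar of beads with a white lid, 43 mm in diameter, 46 mm tall, standing loose on the pad towards its far side, between the two blocks' landing places. Origin: centre of the underside. To be left alone.
There are look-alikes about, which are no part of the job. What is shaped like the short_block but black is not meant.

How it is judged:
By the outcome, as a careful person would: the job done as asked, in the order asked, and still so for the second after the job is handed in, with the robot touching nothing.
It also fails if it takes over 27 s, if anything falls off the work surface, if the arm or the gripper's body presses on something with over 40 N, if the wrist force passes 120 N, or if a joint passes its speed limit or range.

### The arm

A 6-joint arm with a two-finger parallel gripper is mounted at the origin on the work surface. World frame = base frame: x ahead of the robot, y to its left, z up, the work surface at z = 0. Lengths are in mm, angles in rad, forces in N, time in s.
With the tool pointing down it reaches from about 300 to 775 mm from the base axis. Payload 14.6 kg.
Tool frame: the origin (TCP) lies midway between the tips of the shut fingers; the grasp point (between the pads) lies 19 mm behind it (manip.grip_depth is the distance from the TCP to the grasp point, in mm); x points along the fingers, y is the direction in which the jaws open and shut, and the axes are right-handed (so a half turn about x gives the same grasp; the last joint's range is limited). The gripper opens to 94 mm and grips with 3 to 60 N. Pads are 16 mm wide; open, the fingers measure 119 mm over their backs; the gripper's body (75 mm by 177 mm) begins 78 mm behind the grasp point.
Start: joints at [1.214, 0.3, 1.521, -0, 1.321, -0.067], TCP at [157.166, 527.056, 205.446] pointing down, gripper open.
Joint ranges: [-3.03, 3.03], [-0.79, 2.21], [0.23, 2.52], [-1.04, 4.18], [0, 3.07], [-2.55, 2.55]. Speed limits (rad/s): [2.22, 2.22, 2.57, 3.14, 3.14, 3.14].

### API

Orientations are given as [roll, pitch, yaw] about the fixed x, y, z axes, in that order (R = Rz(yaw) Ry(pitch) Rx(roll)).
In Python, from cell import readout, cams, ticket, manip gives the robot as it stands. The module is installed in compiled form; this text tells all that it offers.
- The arm moves only by the tool apply_moves, never from a script. Its argument "plan" is one flat list of numbers, 7 for each row, row after row: the turn, a rotation vector about the tool's x, y, z in rad, then the shift along the tool's x, y, z in m, then the opening in per cent of the stroke, from 0 (shut) to 100 (fully open). In form: [wx, wy, wz, x, y, z, fingers, wx, wy, wz, x, y, z, fingers, ...]. A call has 1 to 5 rows; each row shifts and turns the commanded pose from where the row before left it, along the tool's axes as they then stand; what a row does not reach is not made up. A row lasts 1/8 s, in which the tool goes at most 62.5 mm and 10.7 degrees, less where a joint would pass 70% of its speed; a pose out of reach is approached as far as the arm can. A call with a gripper value outside its range is refused whole. The fingers move at their own pace and stop on an object; "force" is the grip in N (left out, the last holds). Time passes only in rows, so rows that do not move let the fingers close. It gives the time, the measured TCP pose, the force and the opening at its end, in the units of the state.
- readout.read_state(): the state, without advancing time (a new reading comes with each control period).
- cams.camera(name): name is "scene" or "top"; returns a dict with "image" (384x512x3 uint8, red, green, blue), "fovy" (degrees; the focal length in pixels is half the picture's height over the tangent of half this angle, whatever the lens; pixels are square), "cx", "cy" (the principal point, pixels), "D" ([k1, k2, p1, p2, k3] as OpenCV has them; the pictures are not rectified), "position" and "orientation" of the camera in the world. Camera axes: x right, y down, z forward; pixel columns grow to the right and rows downward; lengths in mm; the calibration is good to about 2 mm. A picture is of the moment at which its call begins. There is no depth.
- ticket.sign_off(): hands the job in, once; it reports no verdict.
The state is a dict: "clock": time; "joints": joint angles; "qd": joint speeds; "effort": joint torques, N m; "eef_pos": TCP position; "eef_rot": TCP orientation; "wrist_force": force on the tool from outside, world axes, zero at the start; "moment": the same for the moment, N m; "finger_gap": finger opening in mm.
Only numpy, scipy, OpenCV 4.12 (cv2) and the standard library are available. Lean on these libraries where they do the work, as an engineer would, in place of code of your own. Each camera call takes 0.05 s, during which the arm holds its last target.

## Working session

There is one attempt and no reset: what is moved stays moved. The work goes in short steps, Python scripts to look and compute and a tool call to move; the robot and the scene stay as the last step left them, time stands still between calls to the robot, and variables do not carry over. Pictures are saved under pics/ and viewed, and the job is handed in when it is done.

Besides the shell and the picture viewer there is one more tool, called after "Call:" in YAML: its name, and indented under it one key for each argument. apply_moves: Moves the arm, as the interface text tells. Its arguments: {"type":"object","properties":{"plan":{"type":"array","items":{"type":"number"}},"force":{"type":"number"}},"required":["plan"]}

```bash
mkdir -p pics
python3 - <<'E'
from cell import readout, cams, ticket, manip
import cv2
print(readout.read_state())
for n in("scene","top"):
    c=cams.camera(n); cv2.imwrite(f"pics/{n}0.png",c["image"][:,:,::-1]); 
    import pickle; pickle.dump(c,open(f"{n}0.pkl","wb"))
    print({k:v for k,v in c.items() if k!="image"})
E
```

```text
{'clock': 0.0, 'joints': array([ 1.21438947e+00,  3.00436315e-01,  1.52157237e+00, -1.15339426e-05,
        1.32067521e+00, -6.65669351e-02]), 'qd': array([ 0.00048533,  0.00050392, -0.00055777,  0.00103551, -0.00156823,
        0.00068788]), 'effort': array([-1.77297781e-03, -5.31808054e+01, -3.52733409e+01,  7.07428926e-02,
        2.44711968e-02, -6.75681531e-05]), 'eef_pos': array([157.0893662 , 526.82568058, 204.90908814]), 'eef_rot': array([-1.62712586,  1.56970502, -1.91696292]), 'wrist_force': array([-0.2868383 ,  0.03424173,  0.23534923]), 'moment': array([0.00530267, 0.00431069, 0.00437834]), 'finger_gap': 93.95461926119698}
{'fovy': 51.53335227737574, 'cx': 245.4184228849373, 'cy': 193.62536550174505, 'D': array([-0.038941,  0.      ,  0.      ,  0.      ,  0.      ]), 'position': array([1031.51427985,  284.75935246,  586.50398293]), 'orientation': array([-2.40428709, -0.01095069,  2.11525331])}
{'fovy': 42.85400499117837, 'cx': 252.76319642402677, 'cy': 196.5568743350128, 'D': array([-0.07011587,  0.        ,  0.        ,  0.        ,  0.        ]), 'position': array([472.52324359,  49.93177015, 797.74299877]), 'orientation': array([-2.95165853, -0.02826282, -1.57479545])}
```

View pics/scene0.png

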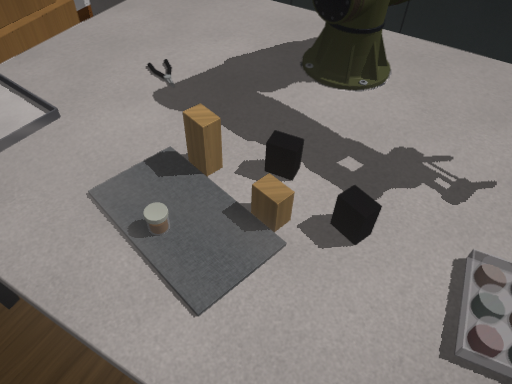

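View pics/top0.png

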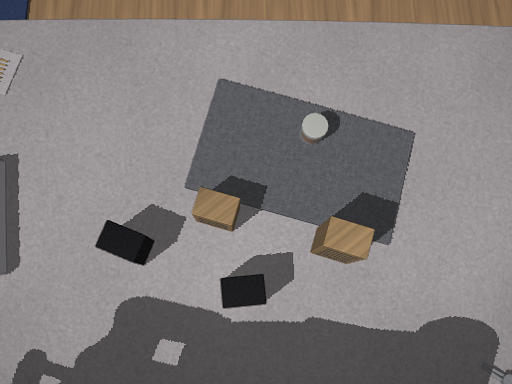

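```bash
cat > h.py <<'E'
import numpy as np, cv2, pickle
from scipy.spatial.transform import Rotation as R
def ray(c,px):
    f=192/np.tan(np.radians(c["fovy"]/2)); K=np.array([[f,0,c["cx"]],[0,f,c["cy"]],[0,0,1]])
    u=cv2.undistortPoints(np.array(px,float).reshape(-1,1,2),K,c["D"]).reshape(-1,2)
    d=np.c_[u,np.ones(len(u))]@R.from_euler("xyz",c["orientation"]).as_matrix().T
    return d
def onz(c,px,z):
    d=ray(c,px); return c["position"]+d*((z-c["position"][2])/d[:,2])[:,None]
def proj(c,P):
    f=192/np.tan(np.radians(c["fovy"]/2)); K=np.array([[f,0,c["cx"]],[0,f,c["cy"]],[0,0,1]])
    M=R.from_euler("xyz",c["orientation"]).as_matrix().T
    return cv2.projectPoints(np.array(P,float).reshape(-1,1,3),cv2.Rodrigues(M)[0],-M@c["position"],K,c["D"])[0].reshape(-1,2)
E
python3 - <<'E'
from h import *
c=pickle.load(open("top0.pkl","rb"))
im=c["image"]
print("pad rough",onz(c,[(220,79),(414,131),(390,244),(186,188)],10).round(1))
print("jar",onz(c,[(315,127)],46+10).round(1))
cv2.imwrite("pics/z1.png",cv2.resize(im[180:270,180:400,::-1],None,fx=3.6,fy=3.6,interpolation=cv2.INTER_NEAREST))
s=pickle.load(open("scene0.pkl","rb"))
cv2.imwrite("pics/z2.png",cv2.resize(s["image"][95:240,170:310,::-1],None,fx=4,fy=4,interpolation=cv2.INTER_NEAREST))
E
```

```text
pad rough [[ 830.3   82.7   10. ]
 [ 738.9 -250.2   10. ]
 [ 545.4 -196.9   10. ]
 [ 638.1  136.6   10. ]]
jar [[728.4 -71.6  56. ]]
```

View pics/z1.png

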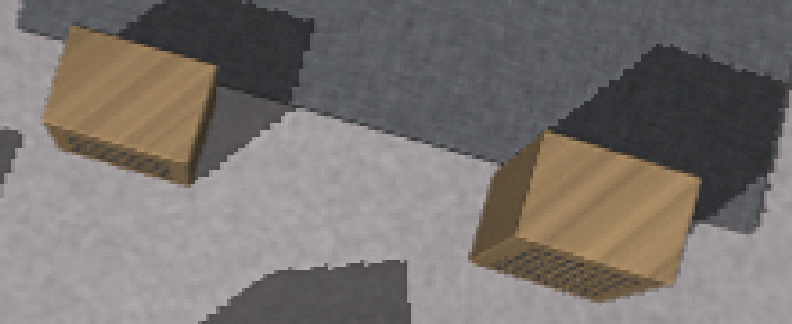

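View pics/z2.png

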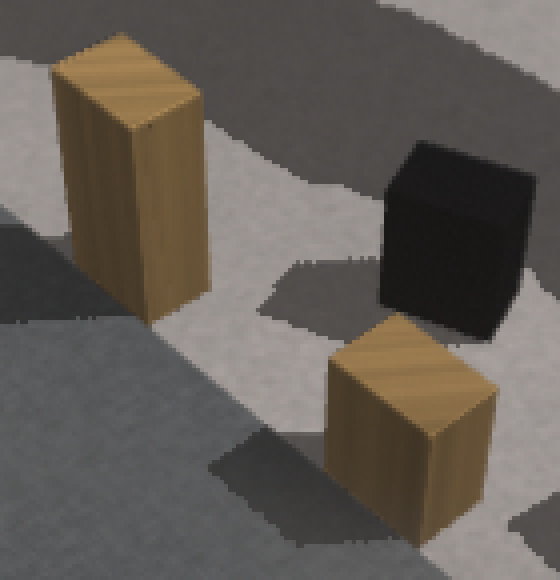

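Run:
```python
from h import *
t=pickle.load(open("top0.pkl","rb")); s=pickle.load(open("scene0.pkl","rb"))
f=lambda p,o,k:[((x+.5)/k-.5+o[0],(y+.5)/k-.5+o[1]) for x,y in p]
def rep(n,P):
    print(n,P.round(1).tolist(),"c",P.mean(0).round(1))
    for i in range(4):
        d=P[(i+1)%4]-P[i]; print("  len %.1f ang %.2f"%(np.linalg.norm(d),np.degrees(np.arctan2(d[1],d[0]))))
rep("tall top",onz(t,f([(543,131),(700,179),(672,285),(516,237)],(180,180),3.6),130))
rep("tall scene",onz(s,f([(135,129),(52,70),(121,35),(203,94)],(170,95),4),130))
rep("short top",onz(t,f([(69,26),(217,66),(190,164),(43,123)],(180,180),3.6),80))
rep("short scene",onz(s,f([(433,436),(328,358),(397,314),(497,389)],(170,95),4),80))
# pad edges, row subpixel by mask gradient
g=cv2.cvtColor(t["image"],cv2.COLOR_RGB2GRAY).astype(float)
def edge(p0,p1,n=60,w=5,brk=None):
    p0,p1=np.array(p0,float),np.array(p1,float); u=(p1-p0)/np.linalg.norm(p1-p0); nn=np.array([-u[1],u[0]])
    out=[]
    for a in np.linspace(0.02,.98,n):
        q=p0+a*(p1-p0)+np.outer(np.arange(-w,w+.1,.25),nn)
        v=cv2.remap(g.astype(np.float32),q[:,0].astype(np.float32).reshape(-1,1),q[:,1].astype(np.float32).reshape(-1,1),cv2.INTER_LINEAR).ravel()
        gr=np.abs(v[4:]-v[:-4]); k=gr.argmax()
        if gr[k]>25: out.append(q[k+2])
    return np.array(out)
for n,p in dict(near=((245,205),(312,222)),near2=((187,189),(193,190)),far=((222,80),(412,131)),left=((219,82),(187,186)),right=((413,134),(392,238))).items():
    e=edge(*p)
    if len(e)<3: print(n,len(e));continue
    P=onz(t,e,10)[:,:2]
    for _ in range(3):
        m=P.mean(0); d=np.linalg.svd(P-m)[2][0]; r=(P-m)@[-d[1],d[0]]; P=P[abs(r)<2.5*np.std(r)+.1]
    print(n,len(P),m.round(1),"ang %.2f"%np.degrees(np.arctan2(d[1],d[0])),"std %.2f"%r.std())
```

```text
tall top [[573.5, -77.3, 130.0], [554.7, -137.8, 130.0], [514.1, -125.0, 130.0], [532.6, -65.6, 130.0]] c [ 543.7 -101.4  130. ]
  len 63.4 ang -107.23
  len 42.6 ang 162.52
  len 62.3 ang 72.66
  len 42.5 ang -16.00
tall scene [[573.7, -76.5, 130.0], [557.8, -136.1, 130.0], [517.3, -124.9, 130.0], [535.4, -64.7, 130.0]] c [ 546.  -100.5  130. ]
  len 61.7 ang -104.91
  len 42.1 ang 164.48
  len 62.9 ang 73.22
  len 40.0 ang -17.23
short top [[625.1, 109.8, 80.0], [608.3, 48.3, 80.0], [567.4, 59.3, 80.0], [584.3, 119.8, 80.0]] c [596.3  84.3  80. ]
  len 63.8 ang -105.30
  len 42.4 ang 164.91
  len 62.8 ang 74.34
  len 42.0 ang -13.78
short scene [[625.8, 109.5, 80.0], [610.1, 48.8, 80.0], [570.0, 61.4, 80.0], [587.5, 120.5, 80.0]] c [598.4  85.   80. ]
  len 62.7 ang -104.54
  len 42.0 ang 162.63
  len 61.6 ang 73.55
  len 39.9 ang -15.93
near 53 [593.6 -19.5] ang -105.96 std 0.37
near2 60 [636.1 129.9] ang -105.63 std 0.36
far 60 [785.4 -84.3] ang -105.95 std 0.61
left 60 [732.9 114.3] ang 164.04 std 0.48
right 60 [ 642.8 -224.8] ang 163.73 std 0.82
```

```bash
cat >> h.py <<'E'
n=np.array([.9613,-.2756,0]); t_=np.array([.2756,.9613,0])
def rel(tgt, yaw_pad=-15.95):
    from cell import readout
    s=readout.read_state(); M=R.from_euler("xyz",s["eef_rot"]).as_matrix(); p=s["eef_pos"]
    a=np.radians(yaw_pad); y=np.array([-np.sin(a),np.cos(a),0])
    for sg in(1,-1):
        T=np.c_[[0,0,-1],sg*y,np.cross([0,0,-1],sg*y)]
        print("sg",sg,"rotvec",R.from_matrix(M.T@T).as_rotvec().round(3),"shift in target axes mm",(T.T@(np.array(tgt)-p)).round(1), "in tool axes",(M.T@(np.array(tgt)-p)).round(1))
    print("clock",s["clock"],"p",p.round(1),"n,t",(p@n).round(1),(p@t_).round(1),"F",s["wrist_force"].round(1),"j",s["joints"].round(2),"gap",s["finger_gap"])
E
python3 -c "
from h import *
rel(480*n+53*t_+[0,0,205])"
```

```text
sg 1 rotvec [-0.011 -0.     0.001] shift in target axes mm [  -0.  -497.1  473.8] in tool axes [ 4.000e-01 -4.917e+02  4.794e+02]
sg -1 rotvec [3.13e+00 2.00e-03 0.00e+00] shift in target axes mm [  -0.   497.1 -473.8] in tool axes [ 4.000e-01 -4.917e+02  4.794e+02]
clock 0.1 p [157.1 526.8 205. ] n,t 5.8 549.7 F [-0.2  0.9  0.6] j [ 1.21  0.3   1.52 -0.    1.32 -0.07] gap 94.13310880441959
```

Call:
apply_moves:
  plan: [-0.011,0,0,0,-0.035,0.033,32,0,0,0,0,-0.035,0.033,32,0,0,0,0,-0.035,0.033,32,0,0,0,0,-0.035,0.033,32,0,0,0,0,-0.035,0.033,32]

```text
clock: 0.72
eef_pos: [267.5, 311.7, 205.3]
eef_rot: [-1.96, 1.571, -2.239]
wrist_force: [-0.2, 0.5, 0.6]
finger_gap: 47.5
```

Call:
apply_moves:
  plan: [0,0,0,0,-0.035,0.033,32,0,0,0,0,-0.035,0.033,32,0,0,0,0,-0.035,0.033,32,0,0,0,0,-0.035,0.033,32,0,0,0,0,-0.035,0.033,32]

```text
clock: 1.35
eef_pos: [378.0, 98.0, 205.4]
eef_rot: [0.433, 1.571, 0.154]
wrist_force: [0.2, 0.1, 0.3]
finger_gap: 30.0
```

```bash
python3 -c "
from h import *
rel(480*n+53*t_+[0,0,205])"
```

```text
sg 1 rotvec [-0.  0. -0.] shift in target axes mm [   0.4 -145.5  143.5] in tool axes [   0.4 -145.4  143.6]
sg -1 rotvec [ 3.141 -0.    -0.   ] shift in target axes mm [   0.4  145.5 -143.5] in tool axes [   0.4 -145.4  143.6]
clock 1.35 p [378.   98.  205.4] n,t 336.4 198.4 F [0.2 0.1 0.3] j [ 0.16 -0.07  1.93 -0.    1.28 -1.13] gap 30.01365646053442
```

Call:
apply_moves:
  plan: [0,0,0,0,-0.036,0.036,32,0,0,0,0,-0.036,0.036,32,0,0,0,0,-0.036,0.036,32,0,0,0,0,-0.0375,0.0355,32,0,0,0,0.045,0,0,32]

```text
clock: 1.98
eef_pos: [477.6, -82.7, 161.4]
eef_rot: [-0.013, 1.566, -0.295]
wrist_force: [0.6, 0.2, -1.6]
finger_gap: 30.1
```

Call:
apply_moves:
  plan: [0,0,0,0.045,0,0,32,0,0,0,0,0,0,32]

```text
clock: 2.22
eef_pos: [473.9, -79.6, 113.2]
eef_rot: [-3.103, 1.565, 2.901]
wrist_force: [0.8, -0.4, 0.2]
finger_gap: 30.2
```

Run:
```python
from h import *
rel(521*n+53*t_+[0,0,112])
from cell import cams
for k in("scene","top"):
    c=cams.camera(k); cv2.imwrite(f"pics/{k}1.png",c["image"][:,:,::-1])
```

```text
sg 1 rotvec [-0.001 -0.006  0.   ] shift in target axes mm [ 1.2 -1.2 43.5] in tool axes [ 0.9 -1.1 43.5]
sg -1 rotvec [3.141 0.    0.009] shift in target axes mm [  1.2   1.2 -43.5] in tool axes [ 0.9 -1.1 43.5]
clock 2.225 p [473.9 -79.6 113.2] n,t 477.5 54.1 F [ 0.8 -0.4  0.2] j [-0.24  0.25  1.81 -0.    1.08 -1.53] gap 30.21105915814813
```

View pics/scene1.png

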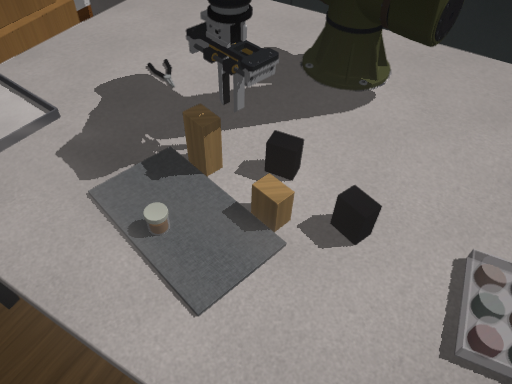

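View pics/top1.png

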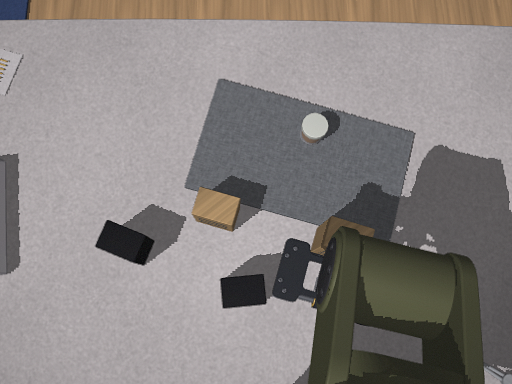

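The fingers (scene, ~235,95) sit behind the tall block (~203,140). All three objects are undisturbed. I'm approaching, then pushing gently.

Call:
apply_moves:
  plan: [0,0,0,0.001,-0.001,0.015,32,0,0,0,0,0,0.015,32,0,0,0,0,0,0.006,32,0,0,0,0,0,0.005,32,0,0,0,0,0,0.005,32]

```text
clock: 2.95
eef_pos: [519.7, -93.5, 115.0]
eef_rot: [-0.01, 1.57, -0.289]
wrist_force: [0.2, -0.5, -0.4]
finger_gap: 29.9
```

Call:
apply_moves:
  plan: [0,0,0,0,0,0.004,32,0,0,0,0,0,0.004,32,0,0,0,0,0,0.004,32,0,0,0,0,0,0.004,32,0,0,0,0,0,0,32]

```text
clock: 3.58
eef_pos: [535.0, -97.9, 114.3]
eef_rot: [3.132, 1.571, 2.853]
wrist_force: [-0.1, 0.2, 0.5]
finger_gap: 30.2
```

Run:
```python
from h import *
rel(521*n+53*t_+[0,0,112])
from cell import cams
for k in("scene",):
    c=cams.camera(k); cv2.imwrite(f"pics/{k}2.png",cv2.resize(c["image"][60:260,80:310,::-1],None,fx=3,fy=3))
```

```text
sg 1 rotvec [-0. -0. -0.] shift in target axes mm [  2.3  -0.3 -20.3] in tool axes [  2.3  -0.3 -20.3]
sg -1 rotvec [ 3.141 -0.     0.   ] shift in target axes mm [ 2.3  0.3 20.3] in tool axes [  2.3  -0.3 -20.3]
clock 3.575 p [535.  -97.9 114.3] n,t 541.3 53.3 F [-0.1  0.2  0.5] j [-0.25  0.38  1.64  0.    1.12 -1.54] gap 30.19612554190954
```

View pics/scene2.png

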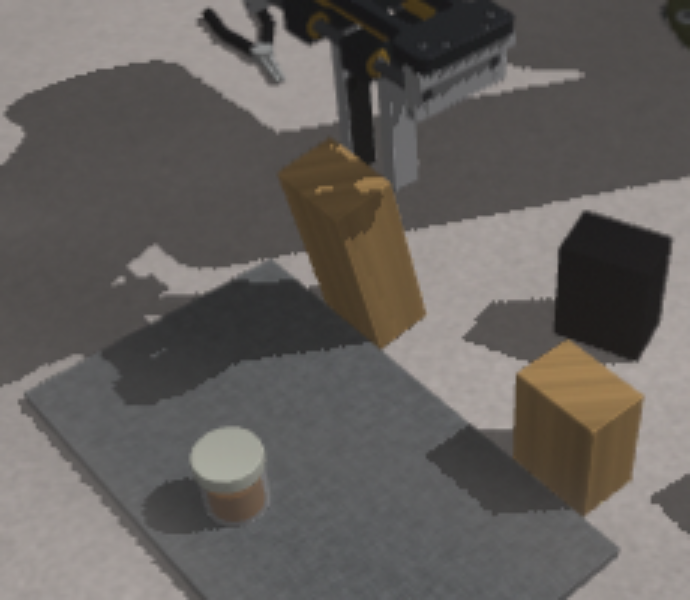

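The block is tilted about 12° and tipping cleanly on its foot. Continuing.

Call:
apply_moves:
  plan: [0,0,0,0,0,0.004,32,0,0,0,0,0,0.004,32,0,0,0,0,0,0.004,32,0,0,0,0,0,0.004,32,0,0,0,0,0,0.004,32]

```text
clock: 4.25
eef_pos: [554.4, -103.5, 114.4]
eef_rot: [-2.6, 1.571, -2.878]
wrist_force: [0.5, 0.3, 0.9]
finger_gap: 30.2
```

Call:
apply_moves:
  plan: [0,0,0,0,0,0.004,32,0,0,0,0,0,0.004,32,0,0,0,0,0,0,32,0,0,0,0,0,0,32,0,0,0,0,0,0,32]

```text
clock: 4.88
eef_pos: [561.7, -105.6, 114.5]
eef_rot: [-0.248, 1.571, -0.527]
wrist_force: [0.7, -0.5, 0.3]
finger_gap: 30.3
```

Run:
```python
from h import *
rel(521*n+53*t_+[0,0,112])
from cell import cams
for k in("scene",):
    c=cams.camera(k); cv2.imwrite(f"pics/{k}3.png",cv2.resize(c["image"][60:260,80:310,::-1],None,fx=3,fy=3))
```

```text
sg 1 rotvec [-0.  0.  0.] shift in target axes mm [  2.5  -0.3 -48.1] in tool axes [  2.5  -0.3 -48.1]
sg -1 rotvec [ 3.141  0.    -0.   ] shift in target axes mm [ 2.5  0.3 48.1] in tool axes [  2.5  -0.3 -48.1]
clock 4.875 p [ 561.7 -105.6  114.5] n,t 569.1 53.3 F [ 0.7 -0.5  0.3] j [-0.25  0.44  1.56 -0.    1.15 -1.54] gap 30.258702102002324
```

View pics/scene3.png

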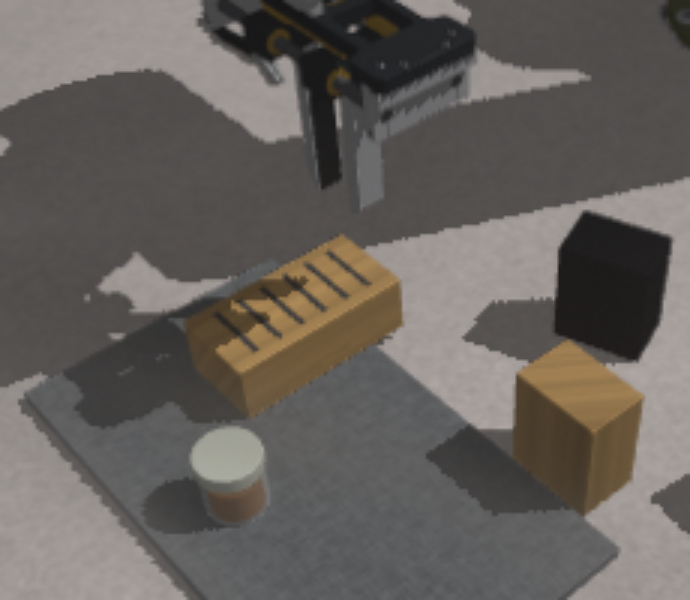

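The block lies slots up with the jar and the short block untouched. I'm retreating to measure it from the top camera.

Call:
apply_moves:
  plan: [0,0,0,-0.045,0,-0.02,32,0,0,0,-0.045,0,-0.035,32,0,0,0,0,0.035,-0.035,32,0,0,0,0,0.035,-0.035,32,0,0,0,0,0.035,-0.035,32]

```text
clock: 5.55
eef_pos: [435.9, 40.5, 204.7]
eef_rot: [0.404, 1.57, 0.124]
wrist_force: [1.2, 0.3, 0.6]
finger_gap: 30.0
```

Call:
apply_moves:
  plan: [0,0,0,0,0.035,-0.035,32,0,0,0,0,0.035,-0.035,32,0,0,0,0,0.035,-0.035,32,0,0,0,0,0.035,-0.035,32,0,0,0,0,0.035,-0.035,32]

```text
clock: 6.18
eef_pos: [315.8, 257.1, 204.8]
eef_rot: [0.878, 1.57, 0.599]
wrist_force: [0.7, 0.4, 0.2]
finger_gap: 30.2
```

Run:
```python
from h import *
rel(521*n+53*t_+[0,0,112])
from cell import cams
for k in("scene","top"):
    c=cams.camera(k); pickle.dump(c,open(k+"4.pkl","wb")); cv2.imwrite(f"pics/{k}4.png",c["image"][:,:,::-1])
    x0,y0=(320,120) if k=="top" else (130,120)
    cv2.imwrite(f"pics/{k}4z.png",cv2.resize(c["image"][y0:y0+140,x0-20:x0+100,::-1],None,fx=4,fy=4,interpolation=cv2.INTER_NEAREST))
```

```text
sg 1 rotvec [-0.     0.001 -0.001] shift in target axes mm [  92.8 -281.4  288.1] in tool axes [  92.7 -281.3  288.2]
sg -1 rotvec [ 3.141e+00 -1.000e-03 -1.000e-03] shift in target axes mm [  92.8  281.4 -288.1] in tool axes [  92.7 -281.3  288.2]
clock 6.175 p [315.8 257.1 204.8] n,t 232.7 334.1 F [0.7 0.4 0.2] j [ 0.59 -0.03  1.89  0.    1.27 -0.7 ] gap 30.208450834523916
```

View pics/top4.png

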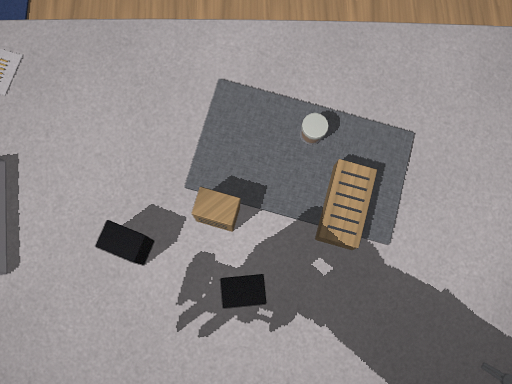

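View pics/top4z.png

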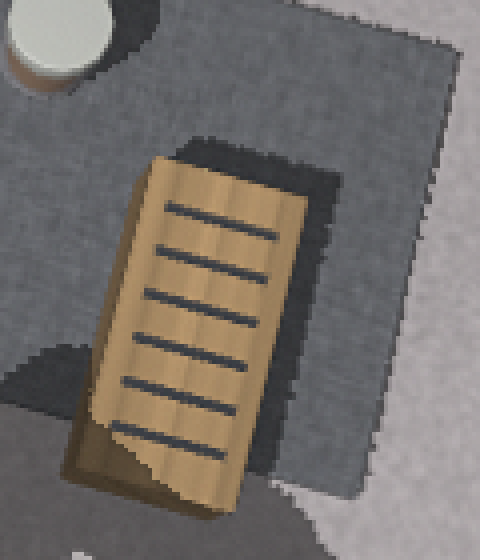

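View pics/scene4z.png

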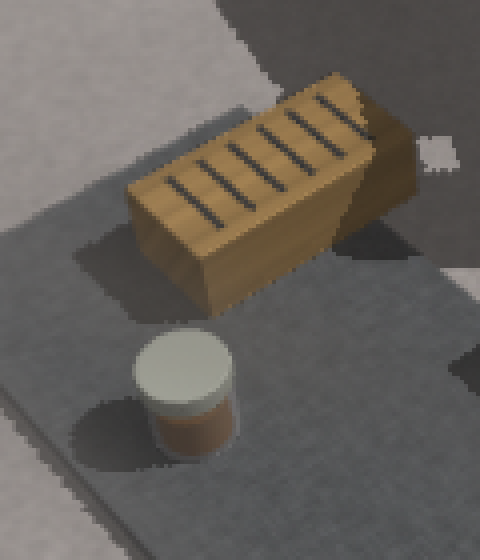

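Run:
```python
from h import *
t=pickle.load(open("top4.pkl","rb")); s=pickle.load(open("scene4.pkl","rb"))
f=lambda p,o,k:[((x+.5)/k-.5+o[0],(y+.5)/k-.5+o[1]) for x,y in p]
def rep(nm,P):
    print(nm,"n",(P@n-576.0).round(1),"t",(P@t_).round(1),"c",P.mean(0).round(1))
    for i in range(4):
        d=P[(i+1)%4]-P[i]; print("  len %.1f ang %.2f"%(np.linalg.norm(d),np.degrees(np.arctan2(d[1],d[0]))))
rep("top",onz(t,f([(153,155),(308,198),(237,514),(79,470)],(300,120),4),54))
rep("scene",onz(s,f([(205,253),(128,189),(338,73),(415,132)],(110,120),4),54))
ends=[((167,207),(277,237)),((113,427),(224,456))]
for e in ends: 
  P=onz(t,f(e,(300,120),4),54); print("slot n",(P@n-576).round(1),"t",(P@t_).round(1))
im=t["image"][200:262,300:370]; g=cv2.cvtColor(im,cv2.COLOR_RGB2BGR).astype(float)
cv2.imwrite("pics/foot.png",cv2.resize(np.clip((g/255)**.5*255,0,255).astype(np.uint8),None,fx=8,fy=8,interpolation=cv2.INTER_NEAREST))
t0=pickle.load(open("top0.pkl","rb"))
d=cv2.absdiff(t["image"],t0["image"]).max(2)
print("jar diff",d[105:148,300:320].max(),"short diff",d[188:232,193:215].max())
```

```text
top n [104.5 104.9 -24.6 -24.8] t [84.  20.2 18.6 81.5] c [ 606.2 -120.7   54. ]
  len 63.8 ang -105.69
  len 129.4 ang 164.72
  len 62.9 ang 74.22
  len 129.3 ang -14.90
scene n [101.8 104.8 -23.1 -23.6] t [82.2 21.9 21.3 83.2] c [ 606.5 -119.6   54. ]
  len 60.4 ang -103.15
  len 128.0 ang 164.26
  len 61.9 ang 74.38
  len 125.4 ang -16.44
slot n [85.5 85.9] t [73.6 28.6]
slot n [-5.1 -4.2] t [72.9 28.7]
jar diff 17 short diff 16
```

View pics/foot.png

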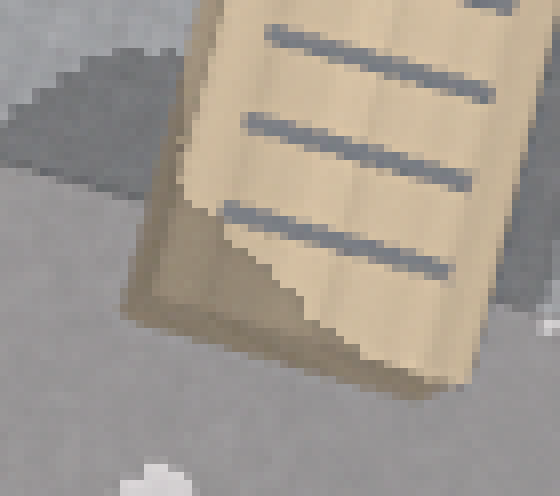

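Yaw is within 1° and the block lies flat. But its foot slid back in the fall and overhangs the edge by about 24 mm. I'll slide it forward with both fingertips square on the foot face, without lifting it.

Call:
apply_moves:
  plan: [0,0,0,0,-0.035,0.034,32,0,0,0,0,-0.035,0.034,32,0,0,0,0,-0.035,0.034,32,0,0,0,0,-0.035,0.034,32,0,0,0,0,-0.035,0.034,32]

```text
clock: 6.9
eef_pos: [432.6, 38.5, 204.7]
eef_rot: [0.099, 1.57, -0.181]
wrist_force: [1.1, 0.4, 0.1]
finger_gap: 30.1
```

Call:
apply_moves:
  plan: [0,0,0,0,-0.035,0.034,32,0,0,0,0,-0.035,0.034,32,0,0,0,0,-0.037,0.034,32,0,0,0,0.03,0,0,32,0,0,0,0.04,0,0,32]

```text
clock: 7.52
eef_pos: [500.9, -91.6, 134.0]
eef_rot: [-0.026, 1.569, -0.307]
wrist_force: [0.2, 0.2, -0.5]
finger_gap: 30.2
```

Call:
apply_moves:
  plan: [0,0,0,0.04,0,0,32,0,0,0,0.035,0,0,32,0,0,0,0.02,0,0,32,0,0,0,0,0,0,32]

```text
clock: 8.02
eef_pos: [499.8, -90.6, 38.4]
eef_rot: [-3.07, 1.568, 2.934]
wrist_force: [-0.3, -0.6, 1.0]
finger_gap: 30.1
```

Run:
```python
from h import *
rel(540*n+52*t_+[0,0,28])
from cell import cams
for k in("scene",):
    c=cams.camera(k); cv2.imwrite(f"pics/{k}5.png",cv2.resize(c["image"][60:260,80:310,::-1],None,fx=3,fy=3))
```

```text
sg 1 rotvec [-0.001 -0.003  0.   ] shift in target axes mm [10.4  1.3 34.6] in tool axes [10.3  1.4 34.6]
sg -1 rotvec [3.141 0.    0.004] shift in target axes mm [ 10.4  -1.3 -34.6] in tool axes [10.3  1.4 34.6]
clock 8.025 p [499.8 -90.6  38.4] n,t 505.4 50.7 F [-0.3 -0.6  1. ] j [-0.25  0.42  1.79 -0.    0.93 -1.54] gap 30.138878342372884
```

View pics/scene5.png

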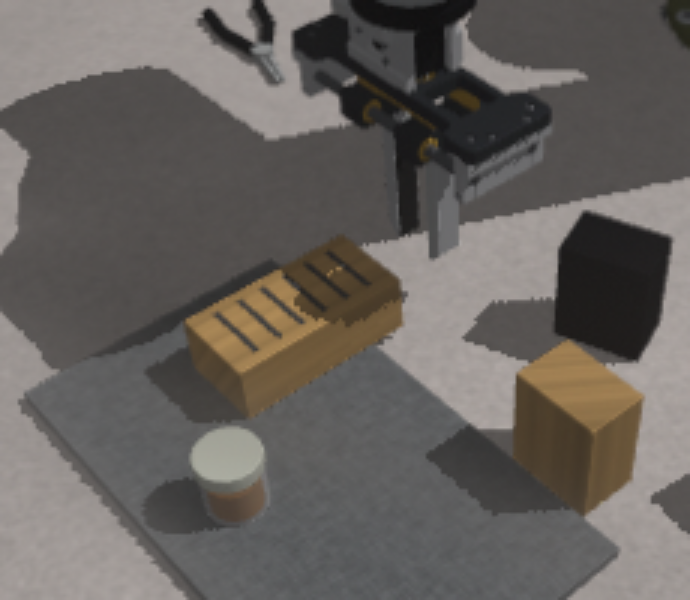

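Call:
apply_moves:
  plan: [0,0,0,0.01,0.001,0.012,32,0,0,0,0,0,0.012,32,0,0,0,0,0,0.009,32,0,0,0,0,0,0.003,32,0,0,0,0,0,0.003,32]

```text
clock: 8.7
eef_pos: [538.4, -99.9, 29.6]
eef_rot: [-3.105, 1.57, 2.899]
wrist_force: [-2.2, 1.5, 0.9]
finger_gap: 29.9
```

Call:
apply_moves:
  plan: [0,0,0,0,0,0.003,32,0,0,0,0,0,0.003,32,0,0,0,0,0,0.003,32,0,0,0,0,0,0.003,32,0,0,0,0,0,0.003,32]

```text
clock: 9.32
eef_pos: [553.0, -104.1, 29.4]
eef_rot: [-2.789, 1.571, -3.068]
wrist_force: [-2.1, 0.6, 1.5]
finger_gap: 30.2
```

Run:
```python
from h import *
rel(540*n+52*t_+[0,0,28])
from cell import cams
c=cams.camera("scene"); pickle.dump(c,open("scene6.pkl","wb"))
cv2.imwrite(f"pics/scene6.png",cv2.resize(np.clip((c["image"][110:240,110:260,::-1]/255.)**.6*255,0,255).astype(np.uint8),None,fx=4,fy=4,interpolation=cv2.INTER_NEAREST))
```

```text
sg 1 rotvec [-0. -0.  0.] shift in target axes mm [  1.4  -0.3 -20.3] in tool axes [  1.4  -0.3 -20.3]
sg -1 rotvec [3.141 0.    0.   ] shift in target axes mm [ 1.4  0.3 20.3] in tool axes [  1.4  -0.3 -20.3]
clock 9.325 p [ 553.  -104.1   29.4] n,t 560.3 52.3 F [-2.1  0.6  1.5] j [-0.25  0.53  1.64 -0.    0.97 -1.54] gap 30.160025184736103
```

View pics/scene6.png

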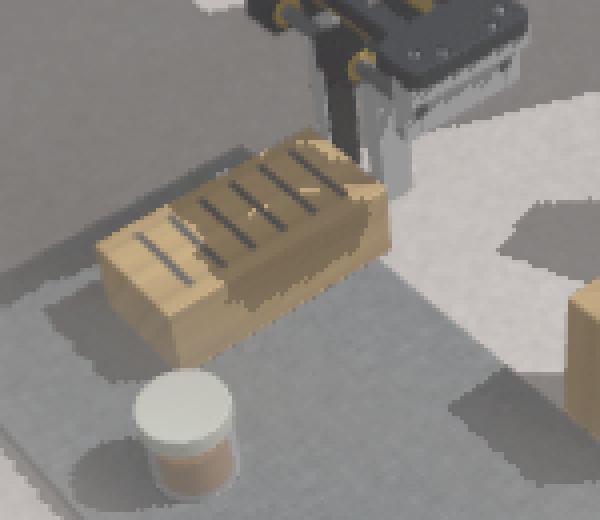

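Run:
```python
from h import *
s=pickle.load(open("scene6.pkl","rb"))
f=lambda p,o,k:[((x+.5)/k-.5+o[0],(y+.5)/k-.5+o[1]) for x,y in p]
P=onz(s,f([(176,316),(97,248),(388,187)],(110,110),4),54)
print((P@n-576).round(1),(P@t_).round(1))
P=onz(s,f([(390,248),(183,370),(383,262)],(110,110),4),10)
print((P@n-576).round(1),(P@t_).round(1))
```

```text
[120.  122.9  -6.6] [85.4 23.  82.7]
[ -6.5 119.5   2.5] [80.3 78.2 85.8]
```

Call:
apply_moves:
  plan: [0,0,0,0,0,0.002,32,0,0,0,0,0,0.002,32,0,0,0,0,0,0,32,0,0,0,0,0,-0.01,32,0,0,0,0,0,-0.03,32]

```text
clock: 10.0
eef_pos: [517.8, -94.1, 29.3]
eef_rot: [0.029, 1.57, -0.25]
wrist_force: [0.6, -0.7, -1.1]
finger_gap: 30.2
```

Call:
apply_moves:
  plan: [0,0,0,-0.045,0,-0.01,32,0,0,0,-0.045,0,0,32,0,0,0,-0.045,0,0,32,0,0,0,-0.045,0,0,32,0,0,0,0,0.035,-0.035,32]

```text
clock: 10.62
eef_pos: [485.5, -49.0, 212.3]
eef_rot: [0.073, 1.565, -0.209]
wrist_force: [0.0, 1.0, -0.4]
finger_gap: 30.3
```

Call:
apply_moves:
  plan: [0,0,0,0,0.035,-0.035,32,0,0,0,0,0.035,-0.035,32,0,0,0,0,0.035,-0.035,32,0,0,0,0,0.035,-0.035,32,0,0,0,0,0.035,-0.035,32]

```text
clock: 11.25
eef_pos: [363.0, 169.3, 209.4]
eef_rot: [0.64, 1.57, 0.361]
wrist_force: [0.5, 0.1, -0.0]
finger_gap: 30.3
```

Call:
apply_moves:
  plan: [0,0,0,0,0.035,-0.03,32,0,0,0,0,0.035,-0.03,32,0,0,0,0,0.035,-0.03,32,0,0,0,0,0,0,32]

```text
clock: 11.75
eef_pos: [305.4, 295.4, 209.2]
eef_rot: [2.754, 1.571, 2.479]
wrist_force: [-0.5, -1.3, -0.3]
finger_gap: 30.3
```

Run:
```python
from h import *
rel(521*n+53*t_+[0,0,112])
from cell import cams
for k in("scene","top"):
    c=cams.camera(k); pickle.dump(c,open(k+"7.pkl","wb"))
    x0,y0=(300,120) if k=="top" else (110,110)
    z=cv2.resize(c["image"][y0:y0+140,x0:x0+(120 if k=="top" else 195),::-1],None,fx=4,fy=4,interpolation=cv2.INTER_NEAREST)
    cv2.imwrite(f"pics/{k}7z.png",np.clip((z/255.)**.6*255,0,255).astype(np.uint8))
    d=cv2.absdiff(c["image"],pickle.load(open(k+"0.pkl","rb"))["image"]).max(2)
    if k=="top": print("jar diff",d[105:148,300:320].max(),"short diff",d[188:232,193:215].max())
```

```text
sg 1 rotvec [ 0.003 -0.    -0.   ] shift in target axes mm [  97.2 -315.3  308.6] in tool axes [  97.1 -316.3  307.6]
sg -1 rotvec [-3.138  0.    -0.   ] shift in target axes mm [  97.2  315.3 -308.6] in tool axes [  97.1 -316.3  307.6]
clock 11.75 p [305.4 295.4 209.2] n,t 212.1 368.1 F [-0.5 -1.3 -0.3] j [ 0.68  0.01  1.84  0.    1.28 -0.61] gap 30.30526963033999
jar diff 18 short diff 17
```

View pics/top7z.png

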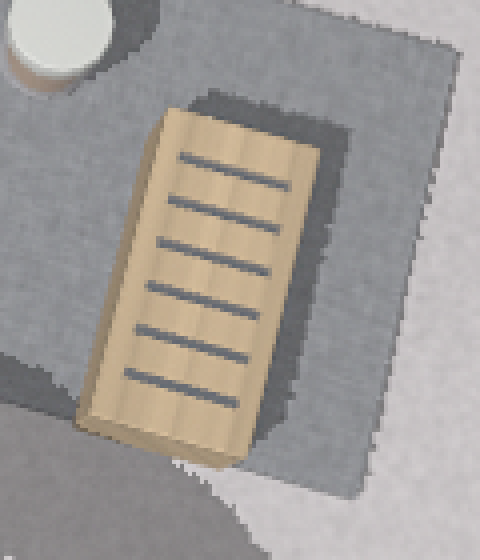

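View pics/scene7z.png

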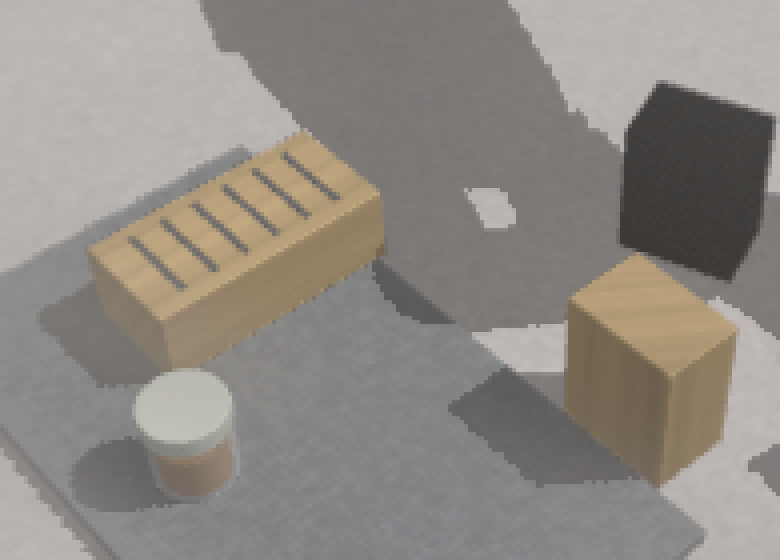

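Run:
```python
from h import *
t=pickle.load(open("top7.pkl","rb"))
f=lambda p,o,k:[((x+.5)/k-.5+o[0],(y+.5)/k-.5+o[1]) for x,y in p]
P=onz(t,f([(167,108),(320,149),(245,462),(90,418)],(300,120),4),54)
print((P@n-576).round(1),(P@t_).round(1))
for i in range(4):
    d=P[(i+1)%4]-P[i]; print("  len %.1f ang %.2f"%(np.linalg.norm(d),np.degrees(np.arctan2(d[1],d[0]))))
P=onz(t,f([(75,425),(222,468)],(300,120),4),10)
print("foot bottom edge",(P@n-576).round(1))
```

```text
[124.9 125.9  -4.2  -4.2] [83.2 20.  20.3 82.4]
  len 63.2 ang -105.15
  len 130.1 ang 163.89
  len 62.1 ang 73.94
  len 129.1 ang -15.64
foot bottom edge [-0.9 -1.4]
```

The foot is within 1 to 4 mm of the edge and yaw is −15.6° to −16.1° against the pad's −15.95°. Handing in.

```bash
python3 -c "
from cell import ticket
print(ticket.sign_off())"
```

```text
the job is handed in; nothing more can be done
None
```

I tipped the tall block over the pad's edge by pushing high on its slotted face with two fingertips, at about z = 114 mm. It fell onto its back, slots up, and I handed the job in at about 12 s with the arm well clear.

**Correction after the fall:** The foot slid back during the fall and ended about 24 mm short of the edge. I then pushed the block forward along the pad by its foot face, without lifting it. The contact force stayed at 2–3 N.

**Last checks:**

| Check | Result |
|---|---|
| Distance of the foot from the pad's edge | 1 mm (lower edge of the foot) to 4 mm (upper edge) short; the two readings disagree by about 3 mm, close to the calibration accuracy |
| Direction of the block | within about 0.3° of square to the edge |
| Measured size, top face | 129–130 × 62–63 mm, as expected for this block lying flat |
| Jar and short block | unchanged in the top view from the first picture, apart from image noise |

None of the final checks failed.

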